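# Pack out the gluing jig and hold the model under pressure

## Robot

A 7-joint arm with a two-finger parallel gripper is mounted at the origin on the work surface. World frame = base frame: x ahead of the robot, y to its left, z up, the work surface at z = 0. Lengths are in m, angles in rad, forces in N, time in s.
With the tool pointing down it reaches from about 0.35 to 0.9 m from the base axis. Payload 7.2 kg.
Tool frame: the origin (TCP) lies at the very end of the fingers, on their centre line; the grasp point (between the pads) lies 19 mm behind it; z points along the fingers, y is the line along which they close (so a half turn about z gives the same grasp; the last joint's range is limited). The gripper opens to 85 mm and grips with 20 to 120 N. Pads are 22 mm wide; open, the fingers measure 114 mm over their backs; the gripper's body (76 mm by 85 mm) begins 54 mm behind the grasp point. The pads swing forward as they close: fully open they stand 13 mm farther back than shut.
Start: joints at [1.148, 0.411, -0.013, 1.596, 0.006, 1.134, -0.082], TCP at [0.217, -0.586, 0.231] pointing down, gripper open.
Joint ranges: [-2.95, 2.95], [-0.29, 1.99], [-1.47, 1.44], [0.14, 2.54], [-1.03, 4.17], [0.13, 1.85], [-2.86, 2.86]. Speed limits (rad/s): [2.39, 2.39, 3.01, 3.01, 3.14, 3.14, 3.14].

## Interface

Orientations are given as a rotation vector (axis times angle).
In Python, from bench import robot gives the robot as it stands. The module is installed in compiled form; this text tells all that it offers.
- The arm moves only by the tool send_rows, never from a script. Its argument "series" is a list of rows, each an object with "delta_pos": the shift along the world's x, y, z in m, a list of three; "spin": the turn about the world's z in degrees; "hand": the finger opening in m, from 0 to 0.0854. In form: [{"delta_pos": [dx, dy, dz], "spin": spin, "hand": hand}, ...]. A call has 1 to 20 rows; each row shifts and turns the commanded pose from where the row before left it; what a row does not reach is not made up. A row lasts 1/8 s, in which the tool goes at most 62.5 mm and 10.7 degrees, less where a joint would pass 70% of its speed; a pose out of reach is approached as far as the arm can. A call is refused whole if a number of a shift passes 0.0625 or a number of a turn 10.7, either way. A call with a gripper value outside its range is refused whole. The fingers move at their own pace and stop on an object; the grip force is fixed at half the most. Time passes only in rows, so rows that do not move let the fingers close. It gives the time, the measured TCP pose, the force, the opening and the grip force at its end, in the units of the state.
- robot.observe(): the state, without advancing time (a new reading comes with each control period).
- robot.snapshot(name): name is "scene" or "top" or "wrist"; returns the picture (384x512x3 uint8, red, green, blue); there is no depth.
- robot.camera_info(name): a dict with "fovy" (degrees; the focal length in pixels is half the picture's height over the tangent of half this angle, whatever the lens; pixels are square), "cx", "cy" (the principal point, pixels), "k1" (the pictures are not rectified: a ray, as slopes to the right and down, at radius r is drawn at 1 + k1 r^2 times it, then the intrinsics apply), "rvec" (rotation vector, rad) and "tvec" (3), from world to camera coordinates, as OpenCV has them. Camera axes: x right, y down, z forward; pixel columns grow to the right and rows downward; lengths in m; the calibration is good to about 2 mm. A picture is of the moment at which its call begins: read the wrist's pose just before it. camera_info takes no time and is no camera call; for the wrist camera it gives the pose at the moment of the call.
- robot.hand_in(): hands the job in; it is judged then, once.
The state is a dict: "time_s": time; "joint_pos": joint angles; "qd": joint speeds; "joint_torque": joint torques, N m; "ee_pos": TCP position; "tcp_rot": TCP orientation; "ft_force": force on the tool from outside, world axes, zero at the start; "moment": the same for the moment, N m; "gripper_width": finger opening in m; "finger_force": force on a finger pad.
Only numpy, scipy, OpenCV 4.12 (cv2) and the standard library are available. Lean on these libraries where they do the work, as an engineer would, in place of code of your own. Each camera call takes 0.05 s, during which the arm holds its last target. There are 200 camera calls.

## Task

The sliding jaw of the gluing jig cannot reach the model grandstand, so stand plywood packing blocks upright in the gap, one after another, down on the baseboard in the middle of the jig with their broad faces to the jaw and the model, until they fill it so far that the jaw can close the rest. Then push the jaw by its post until you feel the stack go tight between jaw and model, press gently (about 10 N, never crushing), and finish while still holding the jaw pressed there, since a spring pulls it back. Any block you do not need stays clear of the jig, and everything else on the table stays where it is.

Things in the scene. Friction and masses are not known exactly. Their poses are not given: they have to be found in the camera images.
- jig: Fixed gluing jig: plywood baseboard 360 x 130 mm, 10 mm thick, turned up to 13 degrees either way. Origin: on its centre line, at table height (underside of the baseboard), straight below the jaw's front face when the jaw is at rest. Its +x axis is the closing direction, from jaw to model (away from the robot); z up. Baseboard top at 10 mm. Two low aluminium rails (8 mm above the baseboard, 72 mm apart) run along the gap's sides.
- jaw (a joint): Sliding jaw, in m: 0 at rest (pulled back by a light spring), at most 0.030 (end of its stroke) as it moves towards the model. The spring needs about 1 N to start and 2.5 N at full stroke. The stroke alone never reaches the model. Jaw: a wooden block 65 mm long, 60 mm wide, top 40 mm above the table, with a steel post on top.
- jaw_face (a point): Foot of the jaw's flat front face, 10 mm above the table, on the centre line; moves with the jaw. The face is upright, 60 mm wide and 30 mm tall.
- jaw_post (a point): Centre of the jaw's upright square steel post, the grip by which the jaw is pushed: 20 x 20 mm, square with the jig, from 40 to 85 mm above the table (this point at 62.5 mm), 50 mm behind the jaw's face.
- model_face (a point): Foot of the flat front face of the model grandstand (white board, fixed, with the jig's end stop behind it), 10 mm above the table, on the centre line. The face is 66 mm wide and 30 mm tall and square to the jig's x axis; the model's first 46 mm are 30 mm tall (top 40 mm above the table), then it rises in three tiers to 70 mm above the table. The distance jaw_face to model_face at rest is the gap, 46 to 74 mm, different every time.
- gap (a point): A fixed point of the jig on the baseboard's top, on the centre line, 35 mm from the resting jaw's face towards the model.
- block1_mid (a point): Centre of a loose plywood packing block (all four are alike): 16 mm thick (its x axis), 44 mm wide (its y axis), 62 mm tall (z), 30 g. It starts standing upright, in a row of four on one of the two mats (3 mm thick), blocks at least 45 mm apart centre to centre.
- block2_mid (a point): Centre of a loose plywood packing block (all four are alike): 16 mm thick (its x axis), 44 mm wide (its y axis), 62 mm tall (z), 30 g. It starts standing upright, in a row of four on one of the two mats (3 mm thick), blocks at least 45 mm apart centre to centre.
- block3_mid (a point): Centre of a loose plywood packing block (all four are alike): 16 mm thick (its x axis), 44 mm wide (its y axis), 62 mm tall (z), 30 g. It starts standing upright, in a row of four on one of the two mats (3 mm thick), blocks at least 45 mm apart centre to centre.
- block4_mid (a point): Centre of a loose plywood packing block (all four are alike): 16 mm thick (its x axis), 44 mm wide (its y axis), 62 mm tall (z), 30 g. It starts standing upright, in a row of four on one of the two mats (3 mm thick), blocks at least 45 mm apart centre to centre.
- tree1: Bystander: small green paper model tree, 34 mm wide, 62 mm tall; origin at its underside's centre; on the blocks' mat, past the far end of the row.
- weight: Bystander: steel cylinder weight, 28 mm wide, 28 mm tall; origin at its underside's centre; on the blocks' mat, before the near end of the row.
- glue: Bystander: white glue bottle, 40 mm wide, 110 mm tall; origin at its underside's centre; on the other mat.
- tree2: Bystander: green paper model tree, 40 mm wide, 75 mm tall; origin at its underside's centre; on the other mat.
- house: Bystander: little cork model house, 60 x 45 mm, 52 mm tall; origin at its underside's centre; on the other mat.
- tape: Bystander: roll of paper tape lying flat, 60 mm wide, 18 mm tall; origin at its underside's centre; on the other mat.
- paint: Bystander: paint jar, 44 mm wide, 50 mm tall; origin at its underside's centre; beyond the jig.

How it is judged:
By the outcome, as a careful person would: the job done as asked, in the order asked, and still so for the second after the job is handed in, while the arm keeps its last pose, push and grip.
It also fails if it takes over 72 s, if anything falls off the work surface, if the arm or the gripper's body presses on something with over 40 N, if the wrist force passes 120 N, or if a joint passes its speed limit or range.

## Working session

There is one attempt and no reset: what is moved stays moved. The work goes in short steps, Python scripts to look and compute and a tool call to move; the robot and the scene stay as the last step left them, time stands still between calls to the robot, and variables do not carry over. Pictures are saved under pics/ and viewed, at most 10 in all, crops included, and the job is handed in when it is done.

Besides the shell and the picture viewer there is one more tool, called after "Emit:" as name(argument=value, ...) on one line, values as JSON. send_rows: Moves the arm, as the interface text tells. Its arguments: {"type":"object","properties":{"series":{"type":"array"}},"required":["series"]}

```bash
mkdir -p pics
cat > h.py <<'E'
import numpy as np, cv2
from bench import robot
def cam(n):
    i=robot.camera_info(n); f=192/np.tan(np.radians(i['fovy'])/2)
    return f,i['cx'],i['cy'],i['k1'],cv2.Rodrigues(np.array(i['rvec'],float))[0],np.array(i['tvec'],float)
def ray(c,u,v):
    f,cx,cy,k1,R,t=c
    d=np.array([(u-cx)/f,(v-cy)/f]); s=d.copy()
    for _ in range(20): s=d/(1+k1*(s@s))
    return -R.T@t, R.T@np.array([s[0],s[1],1])
def at(c,u,v,z):
    o,d=ray(c,u,v); return o+d*(z-o[2])/d[2]
def proj(c,p):
    f,cx,cy,k1,R,t=c
    q=R@np.array(p,float)+t; s=q[:2]/q[2]; s=s*(1+k1*(s@s)); return s*f+[cx,cy]
def snap(n,fn,crop=None,k=1):
    im=robot.snapshot(n)[:,:,::-1]
    cv2.imwrite('pics/raw_'+fn,im)
    if crop: x0,y0,x1,y1=crop; im=im[y0:y1,x0:x1]
    cv2.imwrite('pics/'+fn,cv2.resize(im,None,fx=k,fy=k,interpolation=cv2.INTER_CUBIC))
E
python3 - <<'E'
from h import *
snap('top','top1.png',None,1.5); snap('scene','sc1.png')
for n in('top','scene'): print(robot.camera_info(n))
print(robot.observe())
E
```

```text
{'fovy': 57.617922312062355, 'cx': 256.6049519759579, 'cy': 190.14290729303997, 'k1': -0.046567265145636465, 'rvec': array([ 2.00829193, -2.21057011,  0.23652223]), 'tvec': array([0.05690058, 0.55484863, 0.70759371])}
{'fovy': 43.339009202794706, 'cx': 249.65322842520106, 'cy': 195.85981494842625, 'k1': -0.17506771545950833, 'rvec': array([ 1.98362234,  1.25624605, -0.59644875]), 'tvec': array([-0.2470693 , -0.29688604,  1.82223025])}
{'time_s': 0.1, 'joint_pos': array([ 1.14777573,  0.41182798, -0.01274076,  1.59695231,  0.00556757,
        1.13428332, -0.0822107 ]), 'qd': array([ 0.00069662, -0.00262885, -0.0023359 , -0.00150328, -0.00021182,
        0.00022166, -0.00038909]), 'joint_torque': array([ 2.28227982e-03, -6.01827192e+01,  6.84113167e-01, -3.00090122e+01,
        1.39928810e-02,  6.40588871e-03, -4.57340832e-05]), 'ee_pos': array([ 0.21697722, -0.58566037,  0.23053525]), 'tcp_rot': array([-3.09089522e+00, -5.54224680e-01,  4.90904173e-04]), 'ft_force': array([ 0.68377479,  0.22231883, -0.56833855]), 'moment': array([0.00714067, 0.09087978, 0.01127754]), 'finger_force': 0.0, 'gripper_width': 0.08580009557045591}
```

View pics/top1.png

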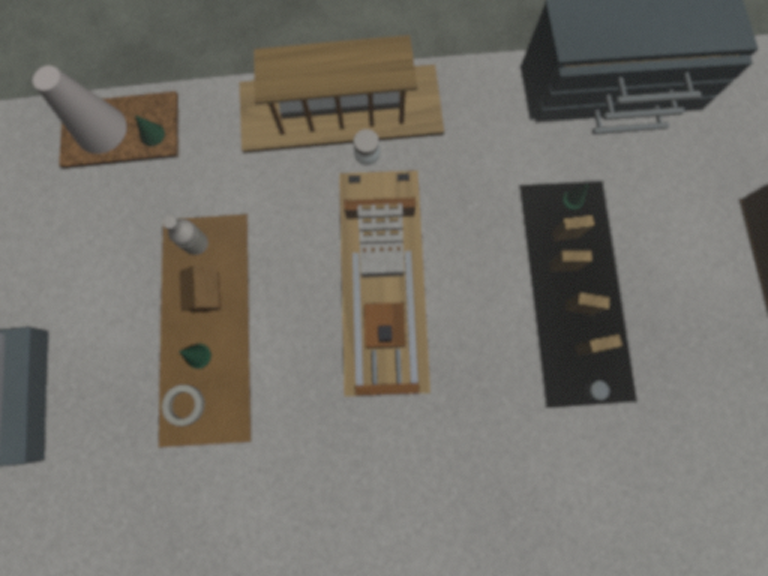

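View pics/sc1.png

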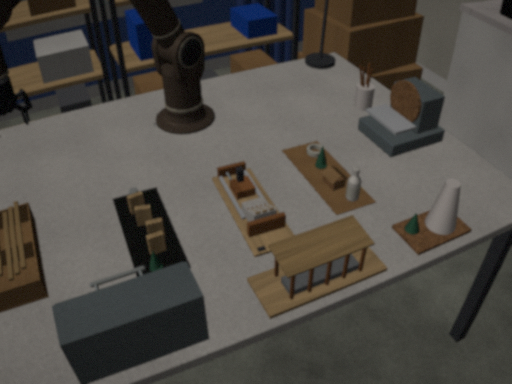

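The top view shows the jig in the middle (jaw about (384,325), model face about (384,272) in the 1.5x picture). The blocks stand on the right mat, at about (578,222), (576,257), (594,300) and (605,344). I'll enlarge both.

Run:
```python
from h import *
im=cv2.imread('pics/raw_top1.png')
a=im[150:265,215:300]; b=im[118:275,345:430]
a=cv2.resize(a,None,fx=5,fy=5,interpolation=cv2.INTER_CUBIC); b=cv2.resize(b,None,fx=3.66,fy=3.66,interpolation=cv2.INTER_CUBIC)
b=b[:575]; a=a[:575]
h=min(len(a),len(b)); o=np.hstack([a[:h],b[:h]]); o=cv2.convertScaleAbs(o,alpha=1.5)
print(a.shape,b.shape,o.shape)
cv2.imwrite('pics/c1.png',o)
c=cam('top')
print(-c[4].T@c[5])
```

```text
(575, 425, 3) (575, 311, 3) (575, 736, 3)
[0.39477228 0.01783871 0.80970375]
```

View pics/c1.png

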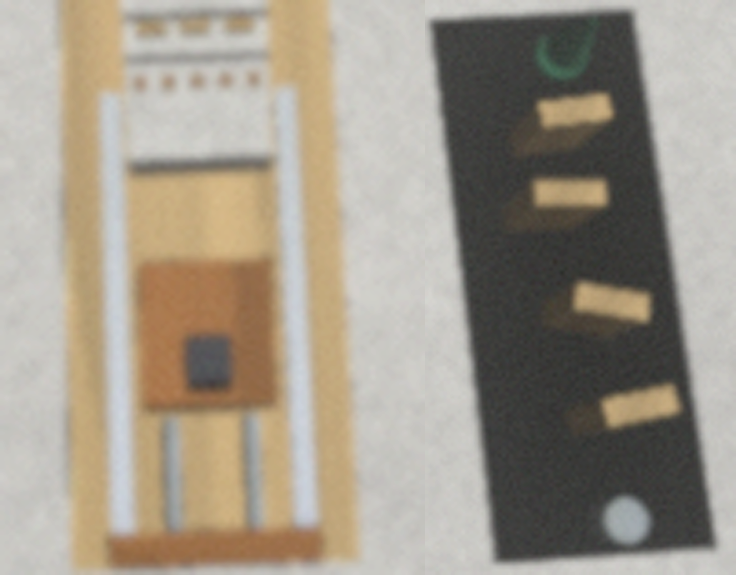

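Run:
```python
from h import *
c=cam('top')
A=lambda x,y,z: at(c,215+(x+.5)/5-.5,150+(y+.5)/5-.5,z)[:2]
B=lambda x,y,z: at(c,345+(x-425+.5)/3.66-.5,118+(y+.5)/3.66-.5,z)[:2]
jf=[A(137,263,.04),A(272,259,.04)]; jr=[A(142,410,.04),A(276,404,.04)]; mf=[A(129,161,.04),A(272,158,.04)]; mb=[A(131,171,.01),A(272,168,.01)]
for n,p in zip(('jf','jr','mf','mfoot'),(jf,jr,mf,mb)):
    d=p[0]-p[1]; print(n,np.round(np.mean(p,0),4),'w',round(np.hypot(*d),4),'ang',round(np.degrees(np.arctan2(-d[0],d[1])),2))
for rl in (((101,92),(112,535)),((276,88),(295,530)),((125,92),(133,533)),((295,88),(316,530))):
    p=[A(*q,.018) for q in rl]; d=p[0]-p[1]; print('rail',np.round(p,4).tolist(),round(np.degrees(np.arctan2(d[1],d[0])),2))
P=[A(187,336,.085),A(230,336,.085),A(230,370,.085),A(189,372,.085)]; print('post',np.round(np.mean(P,0),4))
for k in ([(538,99),(609,93),(613,119),(541,126)],[(535,180),(606,180),(608,206),(533,206)],[(577,282),(652,295),(648,322),(573,309)],[(602,400),(677,384),(682,411),(608,427)]):
    p=np.array([B(*q,.065) for q in k]); d=(p[0]-p[1]+p[3]-p[2]); print('blk',np.round(p.mean(0),4),'w',round(np.hypot(*d)/2,4),'ang y-axis',round(np.degrees(np.arctan2(-d[0],d[1])),2))
print('weight',B(627,520,.031),'tree',B(567,55,.05))
```

```text
jf [0.5357 0.0082] w 0.0605 ang -3.77
jr [0.4705 0.0124] w 0.0591 ang -2.93
mf [0.5825 0.0056] w 0.0649 ang -4.27
mfoot [0.5849 0.0051] w 0.0664 ang -4.25
rail [[0.6249, 0.0488], [0.4199, 0.0608]] -3.37
rail [[0.6189, -0.0335], [0.4143, -0.0207]] -3.56
rail [[0.6238, 0.0375], [0.4199, 0.0514]] -3.9
rail [[0.6181, -0.0424], [0.4134, -0.0301]] -3.44
post [0.4882 0.0106]
blk [ 0.6269 -0.296 ] w 0.0452 ang y-axis 0.1
blk [ 0.5742 -0.2835] w 0.0449 ang y-axis -5.39
blk [ 0.5052 -0.2971] w 0.0455 ang y-axis -15.56
blk [ 0.4424 -0.3037] w 0.0462 ang y-axis 6.0
weight [ 0.37727133 -0.29664754] tree [ 0.66786425 -0.30344916]
```

Jig yaw is about -3.5° and the gap about 47-49 mm. That means two blocks (32 mm), leaving about 15 mm for the jaw to close. I'll go above the nearest block (0.442, -0.304, yaw 6°) for a wrist look.

Emit:
send_rows(series=[{"delta_pos": [0.0225, 0.028, -0.003], "spin": -1.4, "hand": 0.085}, {"delta_pos": [0.0225, 0.028, -0.003], "spin": -1.4, "hand": 0.085}, {"delta_pos": [0.0225, 0.028, -0.003], "spin": -1.4, "hand": 0.085}, {"delta_pos": [0.0225, 0.028, -0.003], "spin": -1.4, "hand": 0.085}, {"delta_pos": [0.0225, 0.028, -0.003], "spin": -1.4, "hand": 0.085}, {"delta_pos": [0.0225, 0.028, -0.003], "spin": -1.4, "hand": 0.085}, {"delta_pos": [0.0225, 0.028, -0.003], "spin": -1.4, "hand": 0.085}, {"delta_pos": [0.0225, 0.028, -0.003], "spin": -1.4, "hand": 0.085}, {"delta_pos": [0.0225, 0.028, -0.003], "spin": -1.4, "hand": 0.085}, {"delta_pos": [0.0225, 0.03, -0.003], "spin": -1.7, "hand": 0.085}, {"delta_pos": [0, 0, 0], "spin": 0, "hand": 0.085}, {"delta_pos": [0, 0, 0], "spin": 0, "hand": 0.085}, {"delta_pos": [0, 0, 0], "spin": 0, "hand": 0.085}])

```text
time_s: 1.72
ee_pos: [0.4413, -0.3052, 0.2013]
tcp_rot: [3.137, 0.162, -0.001]
ft_force: [0.1, -0.3, -0.2]
gripper_width: 0.0852
finger_force: 0.0
```

Run:
```python
from h import *
s=robot.observe(); print(s['ee_pos'],s['tcp_rot'],s['ft_force'],s['qd'])
c=cam('wrist'); np.save('w1.npy',np.array(c,dtype=object),allow_pickle=True)
snap('wrist','w1.png',None,1.5); print('cam',-c[4].T@c[5])
for n,p in (('b4',(.4424,-.3037,.065)),('b3',(.5052,-.2971,.065))): print(n,proj(c,p)*1.5)
```

```text
[ 0.44129481 -0.30518946  0.20125952] [ 3.13702804e+00  1.62430462e-01 -6.47551075e-04] [ 0.14162308 -0.26903702 -0.16788258] [ 0.00271705 -0.00054487 -0.00243407  0.00195522 -0.00121453  0.0004674
 -0.00278496]
cam [ 0.51312386 -0.29627007  0.34396547]
b4 [382.61702356 265.15229072]
b3 [382.48790858 152.47682542]
```

View pics/w1.png

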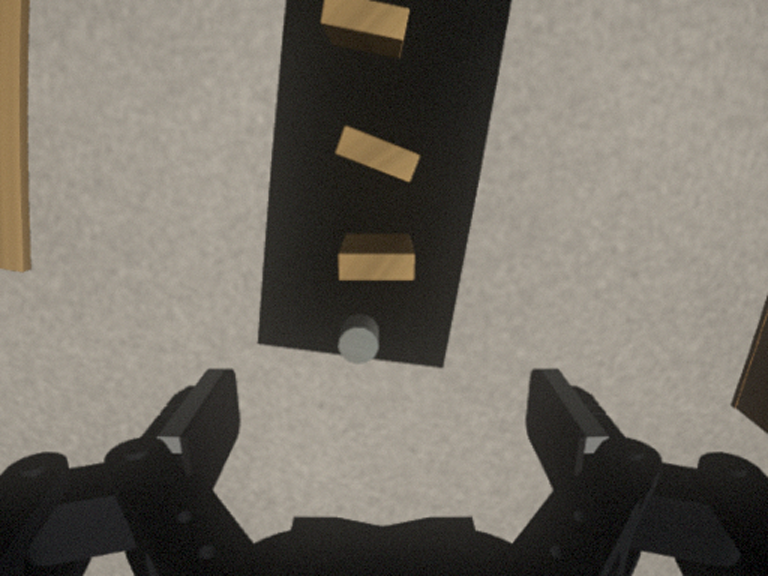

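The wrist view shows the near block's top at (338..415, 254..280) and the next one tilted, centred at (378,154).

Run:
```python
from h import *
c=cam('wrist')
for k in ([(338,254),(414,254),(415,280),(339,280)],[(345,126),(420,156),(411,182),(336,152)],[(324,0),(410,10),(404,40),(320,22)]):
    p=np.array([at(c,(q[0]+.5)/1.5-.5,(q[1]+.5)/1.5-.5,.065)[:2] for q in k]); d=p[0]-p[1]+p[3]-p[2]
    print(np.round(p.mean(0),4),np.hypot(*d)/2,np.degrees(np.arctan2(-d[0],d[1])))
```

```text
[ 0.4411 -0.3001] 0.04386780545739537 5.923405233560165
[ 0.5043 -0.2947] 0.04376204410758071 -15.472416034494616
[ 0.572  -0.2808] 0.04413938724555109 -3.0874602162361433
```

Emit:
send_rows(series=[{"delta_pos": [0, 0.005, -0.03], "spin": 0, "hand": 0.085}, {"delta_pos": [0, 0, -0.03], "spin": 0, "hand": 0.085}, {"delta_pos": [0, 0, -0.03], "spin": 0, "hand": 0.085}, {"delta_pos": [0, 0, -0.03], "spin": 0, "hand": 0.085}, {"delta_pos": [0, 0, -0.026], "spin": 0, "hand": 0.085}, {"delta_pos": [0, 0, -0.02], "spin": 0, "hand": 0.085}, {"delta_pos": [0, 0, 0], "spin": 0, "hand": 0.085}, {"delta_pos": [0, 0, 0], "spin": 0, "hand": 0.04}, {"delta_pos": [0, 0, 0], "spin": 0, "hand": 0.04}, {"delta_pos": [0, 0, 0], "spin": 0, "hand": 0.04}, {"delta_pos": [0, 0, 0], "spin": 0, "hand": 0.04}, {"delta_pos": [0, 0, 0], "spin": 0, "hand": 0.04}, {"delta_pos": [0, 0, 0], "spin": 0, "hand": 0.04}, {"delta_pos": [0, 0, 0], "spin": 0, "hand": 0.04}])

```text
time_s: 3.52
ee_pos: [0.4429, -0.2996, 0.0365]
tcp_rot: [3.136, 0.165, 0.003]
ft_force: [0.2, -0.6, 6.1]
gripper_width: 0.0431
finger_force: 61.3
```

Emit:
send_rows(series=[{"delta_pos": [0, 0, 0.02], "spin": 0, "hand": 0.04}, {"delta_pos": [0, 0, 0.045], "spin": 0, "hand": 0.04}, {"delta_pos": [0, 0, 0.05], "spin": 0, "hand": 0.04}, {"delta_pos": [0, 0.02, 0.05], "spin": 0, "hand": 0.04}, {"delta_pos": [0.006, 0.036, 0], "spin": -1.2, "hand": 0.04}, {"delta_pos": [0.008, 0.036, 0], "spin": -1.2, "hand": 0.04}, {"delta_pos": [0.008, 0.036, 0], "spin": -1.2, "hand": 0.04}, {"delta_pos": [0.008, 0.036, 0], "spin": -1.2, "hand": 0.04}, {"delta_pos": [0.008, 0.036, 0], "spin": -1.2, "hand": 0.04}, {"delta_pos": [0.008, 0.036, 0], "spin": -1.2, "hand": 0.04}, {"delta_pos": [0.008, 0.036, 0], "spin": -1.2, "hand": 0.04}, {"delta_pos": [0.006, 0.036, 0], "spin": -1.2, "hand": 0.04}, {"delta_pos": [0, 0, 0], "spin": 0, "hand": 0.04}, {"delta_pos": [0, 0, 0], "spin": 0, "hand": 0.04}, {"delta_pos": [0, 0, 0], "spin": 0, "hand": 0.04}])

```text
time_s: 5.4
ee_pos: [0.5019, 0.0077, 0.2004]
tcp_rot: [3.139, -0.101, -0.0]
ft_force: [0.1, -0.4, -0.3]
gripper_width: 0.0429
finger_force: 60.9
```

Run:
```python
from h import *
s=robot.observe(); print(s['ee_pos'],s['tcp_rot'],s['ft_force'],s['gripper_width'])
c=cam('wrist'); import pickle; pickle.dump(c,open('w2.pkl','wb'))
snap('wrist','w2.png',None,1.5)
```

```text
[0.50194443 0.0076554  0.20035375] [ 3.13942184e+00 -1.00503623e-01 -3.87234980e-05] [ 0.10463603 -0.42351734 -0.25525217] 0.042902417336847895
```

View pics/w2.png

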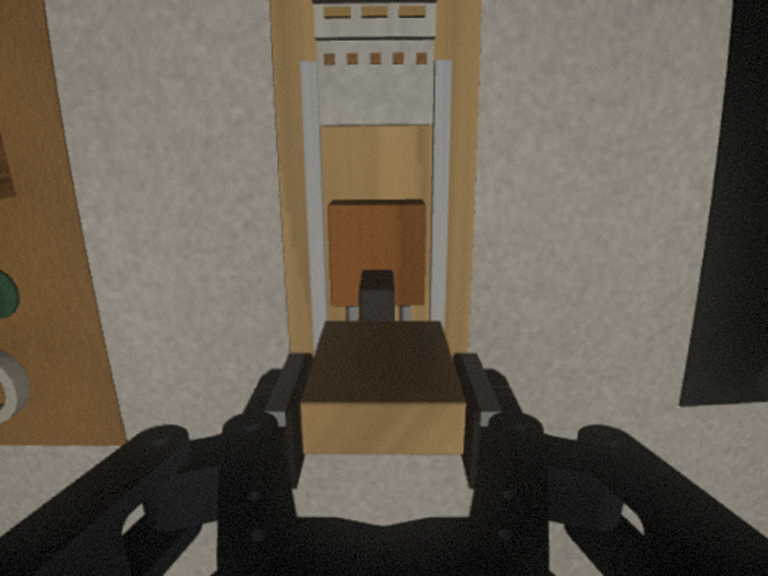

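The wrist view shows the model's top front edge at (321..433,125), the jaw's top front edge at (329..424,204), and the held block's top at (302..463, 402..453). The block is square in the grip.

Run:
```python
from h import *
import pickle; c=pickle.load(open('w2.pkl','rb'))
W=lambda x,y,z: at(c,(x+.5)/1.5-.5,(y+.5)/1.5-.5,z)[:2]
for n,k,z in (('jaw',[(329,205),(424,205)],.04),('jawfoot',[(331,200),(423,200)],.04),('model',[(321,125),(433,125)],.04),('blk front',[(302,402),(462,402)],.229),('blk rear',[(303,453),(464,453)],.229),('post',[(362,290),(393,290)],.085),('postfr',[(362,279),(393,279)],.085)):
    p=[W(*q,z) for q in k]; d=p[0]-p[1]; print(n,np.round(np.mean(p,0),4),round(np.hypot(*d),4),round(np.degrees(np.arctan2(-d[0],d[1])),2))
```

```text
jaw [0.5349 0.0107] 0.0576 -3.69
jawfoot [0.5379 0.0102] 0.0556 -3.68
model [0.5815 0.0073] 0.0653 -3.7
blk front [0.5088 0.0088] 0.0413 -3.66
blk rear [0.4933 0.0094] 0.0432 -3.67
post [0.4949 0.0123] 0.0168 -3.67
postfr [0.5011 0.0119] 0.0167 -3.67
```

Emit:
send_rows(series=[{"delta_pos": [0.035, 0, 0], "spin": 0, "hand": 0.04}, {"delta_pos": [0.035, -0.001, 0], "spin": 0, "hand": 0.04}, {"delta_pos": [0, 0, 0], "spin": 0, "hand": 0.04}, {"delta_pos": [0, 0, -0.04], "spin": 0, "hand": 0.04}, {"delta_pos": [0, 0, -0.04], "spin": 0, "hand": 0.04}, {"delta_pos": [0, 0, -0.04], "spin": 0, "hand": 0.04}, {"delta_pos": [0, 0, -0.02], "spin": 0, "hand": 0.04}, {"delta_pos": [0, 0, -0.01], "spin": 0, "hand": 0.04}, {"delta_pos": [0, 0, -0.004], "spin": 0, "hand": 0.04}, {"delta_pos": [0, 0, -0.001], "spin": 0, "hand": 0.04}, {"delta_pos": [0, 0, 0], "spin": 0, "hand": 0.04}, {"delta_pos": [0, 0, 0], "spin": 0, "hand": 0.04}])

```text
time_s: 6.95
ee_pos: [0.5725, 0.0079, 0.0459]
tcp_rot: [-3.14, 0.098, -0.002]
ft_force: [-0.0, 0.3, -0.0]
gripper_width: 0.0429
finger_force: 60.9
```

Emit:
send_rows(series=[{"delta_pos": [0, -0.001, -0.001], "spin": 0, "hand": 0.04}, {"delta_pos": [0, 0, -0.001], "spin": 0, "hand": 0.04}, {"delta_pos": [0, 0, 0], "spin": 0, "hand": 0.04}, {"delta_pos": [0, 0, 0], "spin": 0, "hand": 0.04}])

```text
time_s: 7.45
ee_pos: [0.5722, 0.0068, 0.0436]
tcp_rot: [3.14, -0.098, 0.0]
ft_force: [-0.7, -0.6, 5.1]
gripper_width: 0.0431
finger_force: 61.3
```

Emit:
send_rows(series=[{"delta_pos": [0, 0, 0], "spin": 0, "hand": 0.055}, {"delta_pos": [0, 0, 0], "spin": 0, "hand": 0.07}, {"delta_pos": [0, 0, 0], "spin": 0, "hand": 0.075}, {"delta_pos": [0, 0, 0], "spin": 0, "hand": 0.075}, {"delta_pos": [0, 0, 0.02], "spin": 0, "hand": 0.075}, {"delta_pos": [0, 0, 0.04], "spin": 0, "hand": 0.085}, {"delta_pos": [0, 0, 0.04], "spin": 0, "hand": 0.085}, {"delta_pos": [0, 0, 0.03], "spin": 0, "hand": 0.085}, {"delta_pos": [-0.009, -0.038, 0.027], "spin": -1.5, "hand": 0.085}, {"delta_pos": [-0.009, -0.038, 0], "spin": -1.5, "hand": 0.085}, {"delta_pos": [-0.009, -0.038, 0], "spin": -1.5, "hand": 0.085}, {"delta_pos": [-0.009, -0.038, 0], "spin": -1.5, "hand": 0.085}, {"delta_pos": [-0.009, -0.038, 0], "spin": -1.5, "hand": 0.085}, {"delta_pos": [-0.009, -0.038, 0], "spin": -1.5, "hand": 0.085}, {"delta_pos": [-0.009, -0.037, 0], "spin": -1.5, "hand": 0.085}, {"delta_pos": [-0.005, -0.037, 0], "spin": -1.5, "hand": 0.085}, {"delta_pos": [0, 0, 0], "spin": 0, "hand": 0.085}, {"delta_pos": [0, 0, 0], "spin": 0, "hand": 0.085}, {"delta_pos": [0, 0, 0], "spin": 0, "hand": 0.085}])

```text
time_s: 9.82
ee_pos: [0.5046, -0.2936, 0.2003]
tcp_rot: [-3.112, 0.422, -0.0]
ft_force: [-0.5, 0.2, 0.3]
gripper_width: 0.0849
finger_force: 0.0
```

Run:
```python
from h import *
robot.observe()
im=robot.snapshot('top')[:,:,::-1]
a=cv2.resize(im[120:280,215:430],None,fx=3.6,fy=3.6,interpolation=cv2.INTER_CUBIC)
cv2.imwrite('pics/t2.png',cv2.convertScaleAbs(a,alpha=1.4))
```

```text
(no output)
```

View pics/t2.png

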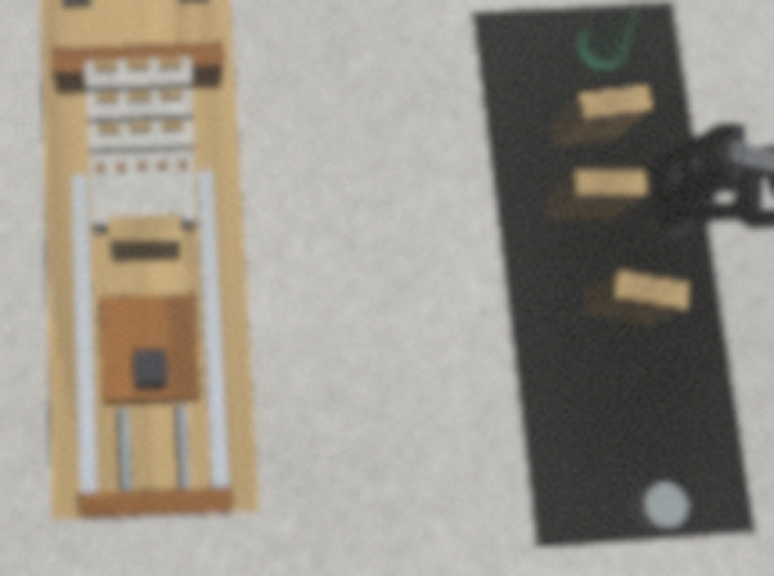

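The first block stands upright in the jig against the model side (top at about (144,228)). Now the second one.

Emit:
send_rows(series=[{"delta_pos": [0, -0.001, -0.03], "spin": 0, "hand": 0.085}, {"delta_pos": [0, 0, -0.03], "spin": 0, "hand": 0.085}, {"delta_pos": [0, 0, -0.03], "spin": 0, "hand": 0.085}, {"delta_pos": [0, 0, -0.03], "spin": 0, "hand": 0.085}, {"delta_pos": [0, 0, -0.025], "spin": 0, "hand": 0.085}, {"delta_pos": [0, 0, -0.019], "spin": 0, "hand": 0.085}, {"delta_pos": [0, 0, 0], "spin": 0, "hand": 0.085}, {"delta_pos": [0, 0, 0], "spin": 0, "hand": 0.04}, {"delta_pos": [0, 0, 0], "spin": 0, "hand": 0.04}, {"delta_pos": [0, 0, 0], "spin": 0, "hand": 0.04}, {"delta_pos": [0, 0, 0], "spin": 0, "hand": 0.04}, {"delta_pos": [0, 0, 0], "spin": 0, "hand": 0.04}, {"delta_pos": [0, 0, 0], "spin": 0, "hand": 0.04}, {"delta_pos": [0, 0, 0], "spin": 0, "hand": 0.04}])

```text
time_s: 11.62
ee_pos: [0.5051, -0.2966, 0.0376]
tcp_rot: [3.112, -0.426, 0.004]
ft_force: [-0.4, 0.4, 6.5]
gripper_width: 0.0429
finger_force: 61.5
```

Emit:
send_rows(series=[{"delta_pos": [0, 0, 0.02], "spin": 0, "hand": 0.04}, {"delta_pos": [0, 0, 0.045], "spin": 0, "hand": 0.04}, {"delta_pos": [0, 0, 0.05], "spin": 0, "hand": 0.04}, {"delta_pos": [0, 0.017, 0.05], "spin": 0, "hand": 0.04}, {"delta_pos": [-0.002, 0.036, 0], "spin": 1.5, "hand": 0.04}, {"delta_pos": [-0.002, 0.036, 0], "spin": 1.5, "hand": 0.04}, {"delta_pos": [-0.002, 0.036, 0], "spin": 1.5, "hand": 0.04}, {"delta_pos": [0, 0.036, 0], "spin": 1.5, "hand": 0.04}, {"delta_pos": [0, 0.036, 0], "spin": 1.5, "hand": 0.04}, {"delta_pos": [0, 0.036, 0], "spin": 1.5, "hand": 0.04}, {"delta_pos": [0, 0.036, 0], "spin": 1.5, "hand": 0.04}, {"delta_pos": [0, 0.036, 0], "spin": 1.4, "hand": 0.04}, {"delta_pos": [0, 0, 0], "spin": 0, "hand": 0.04}, {"delta_pos": [0, 0, 0], "spin": 0, "hand": 0.04}, {"delta_pos": [0, 0, 0], "spin": 0, "hand": 0.04}])

```text
time_s: 13.5
ee_pos: [0.4981, 0.0076, 0.2013]
tcp_rot: [3.139, -0.104, -0.0]
ft_force: [0.4, -0.8, -0.5]
gripper_width: 0.0428
finger_force: 60.9
```

Run:
```python
from h import *
import pickle
s=robot.observe(); print(s['ee_pos'],s['tcp_rot'],s['ft_force'],s['gripper_width'])
c=cam('wrist'); pickle.dump(c,open('w3.pkl','wb'))
snap('wrist','w3.png',(180,60,330,320),2.3)
```

```text
[0.49809627 0.00764314 0.20130495] [ 3.13934809e+00 -1.03713578e-01 -3.29187283e-05] [ 0.43604628 -0.75874709 -0.49991574] 0.04282633410414344
```

View pics/w3.png

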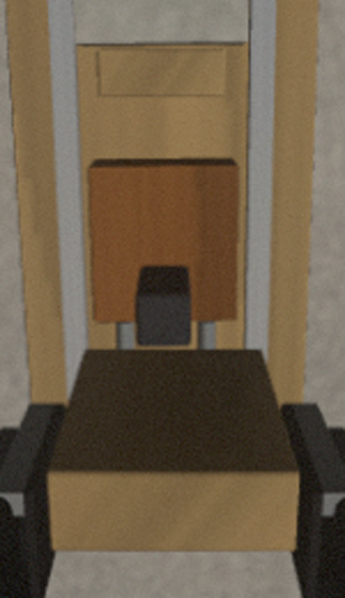

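Run:
```python
from h import *
import pickle; c=pickle.load(open('w3.pkl','rb'))
W=lambda x,y,z: at(c,180+(x+.5)/2.3-.5,60+(y+.5)/2.3-.5,z)[:2]
for n,k,z in (('b1 far',[(98,50),(224,47)],.072),('b1 near',[(98,96),(224,94)],.072),('jaw',[(90,165),(237,164)],.04),('model',[(78,43),(246,43)],.04),('held f',[(48,471),(298,471)],.2287),('held r',[(49,550),(296,550)],.2287)):
    p=[W(*q,z) for q in k]; d=p[0]-p[1]; print(n,np.round(np.mean(p,0),4),round(np.hypot(*d),4),round(np.degrees(np.arctan2(-d[0],d[1])),2))
```

```text
b1 far [0.5787 0.0078] 0.0429 -2.51
b1 near [0.5632 0.0089] 0.0435 -2.93
jaw [0.5357 0.0103] 0.058 -3.41
model [0.5817 0.0077] 0.0639 -3.83
held f [0.5056 0.0086] 0.0424 -3.78
held r [0.49   0.0097] 0.0435 -3.78
```

Emit:
send_rows(series=[{"delta_pos": [0.026, 0, 0], "spin": 0, "hand": 0.04}, {"delta_pos": [0.026, 0, 0], "spin": 0, "hand": 0.04}, {"delta_pos": [0, 0, 0], "spin": 0, "hand": 0.04}, {"delta_pos": [0, 0, -0.035], "spin": 0, "hand": 0.04}, {"delta_pos": [0, 0, -0.03], "spin": 0, "hand": 0.04}, {"delta_pos": [0, 0, -0.02], "spin": 0, "hand": 0.04}, {"delta_pos": [0, 0, 0], "spin": 0, "hand": 0.04}, {"delta_pos": [0, 0, 0], "spin": 0, "hand": 0.04}])

```text
time_s: 14.55
ee_pos: [0.5503, 0.0087, 0.1171]
tcp_rot: [3.14, -0.101, 0.001]
ft_force: [-0.1, -0.4, -0.1]
gripper_width: 0.0431
finger_force: 60.9
```

Emit:
send_rows(series=[{"delta_pos": [0, -0.001, -0.025], "spin": 0, "hand": 0.04}, {"delta_pos": [0, 0, -0.02], "spin": 0, "hand": 0.04}, {"delta_pos": [0, 0, -0.015], "spin": 0, "hand": 0.04}, {"delta_pos": [0, 0, -0.01], "spin": 0, "hand": 0.04}, {"delta_pos": [0, 0, -0.0015], "spin": 0, "hand": 0.04}, {"delta_pos": [0, 0, -0.001], "spin": 0, "hand": 0.04}, {"delta_pos": [0, 0, 0], "spin": 0, "hand": 0.04}, {"delta_pos": [0, 0, 0], "spin": 0, "hand": 0.04}])

```text
time_s: 15.55
ee_pos: [0.5505, 0.0079, 0.0446]
tcp_rot: [3.14, -0.101, 0.002]
ft_force: [-2.0, -0.8, 5.7]
gripper_width: 0.0429
finger_force: 61.4
```

Emit:
send_rows(series=[{"delta_pos": [0, 0, 0], "spin": 0, "hand": 0.055}, {"delta_pos": [0, 0, 0], "spin": 0, "hand": 0.07}, {"delta_pos": [0, 0, 0], "spin": 0, "hand": 0.075}, {"delta_pos": [0, 0, 0], "spin": 0, "hand": 0.075}, {"delta_pos": [0, 0, 0.02], "spin": 0, "hand": 0.075}, {"delta_pos": [0, 0, 0.04], "spin": 0, "hand": 0.075}, {"delta_pos": [0, 0, 0.04], "spin": 0, "hand": 0.075}, {"delta_pos": [0, 0, 0.03], "spin": 0, "hand": 0.075}, {"delta_pos": [-0.035, 0.002, 0], "spin": 0, "hand": 0.04}, {"delta_pos": [-0.035, 0.003, 0], "spin": 0, "hand": 0.0}, {"delta_pos": [-0.035, 0.003, 0], "spin": 0, "hand": 0.0}, {"delta_pos": [0, 0, 0], "spin": 0, "hand": 0.0}, {"delta_pos": [0, 0, 0], "spin": 0, "hand": 0.0}, {"delta_pos": [0, 0, 0], "spin": 0, "hand": 0.0}])

```text
time_s: 17.3
ee_pos: [0.4461, 0.0159, 0.1739]
tcp_rot: [-3.14, 0.101, -0.001]
ft_force: [0.3, -0.9, -0.6]
gripper_width: -0.0002
finger_force: 0.0
```

Run:
```python
from h import *
import pickle
s=robot.observe(); print(s['ee_pos'],s['tcp_rot'],s['ft_force'],s['gripper_width'])
c=cam('wrist'); pickle.dump(c,open('w4.pkl','wb'))
snap('wrist','w4.png',(160,30,350,290),2.3)
```

```text
[0.4460714  0.01593218 0.17385526] [-3.13969281e+00  1.00920979e-01 -8.58277996e-04] [ 0.3060328  -0.90221627 -0.58617267] -0.00016179191506179565
```

View pics/w4.png

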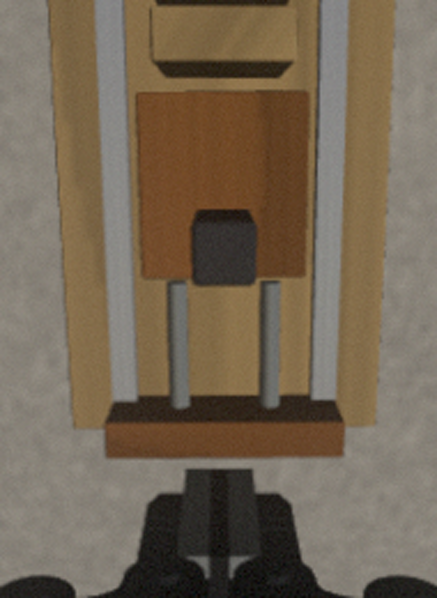

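The second block stands upright in front of the jaw. The post top is at (192..256, 222..285) in the crop.

Run:
```python
from h import *
import pickle; c=pickle.load(open('w4.pkl','rb'))
W=lambda x,y,z: at(c,160+(x+.5)/2.3-.5,30+(y+.5)/2.3-.5,z)[:2]
for n,k,z in (('post f',[(192,222),(255,222)],.085),('post r',[(193,285),(256,285)],.085),('jaw',[(136,92),(308,92)],.04),('b2 near',[(151,62),(297,62)],.072),('stop f',[(107,422),(343,420)],.04)):
    p=[W(*q,z) for q in k]; d=p[0]-p[1]; print(n,np.round(np.mean(p,0),4),round(np.hypot(*d),4),round(np.degrees(np.arctan2(-d[0],d[1])),2))
```

```text
post f [0.495  0.0129] 0.0189 -3.67
post r [0.4759 0.0138] 0.0193 -3.67
jaw [0.535  0.0107] 0.0591 -3.68
b2 near [0.5417 0.0097] 0.044 -3.67
stop f [0.4149 0.0171] 0.091 -3.15
```

Emit:
send_rows(series=[{"delta_pos": [0, 0, -0.03], "spin": 0, "hand": 0.0}, {"delta_pos": [0, 0, -0.03], "spin": 0, "hand": 0.0}, {"delta_pos": [0, 0, -0.03], "spin": 0, "hand": 0.0}, {"delta_pos": [0, 0, -0.026], "spin": 0, "hand": 0.0}, {"delta_pos": [0, 0, 0], "spin": 0, "hand": 0.0}, {"delta_pos": [0.005, -0.0003, 0], "spin": 0, "hand": 0.0}, {"delta_pos": [0.005, -0.0003, 0], "spin": 0, "hand": 0.0}, {"delta_pos": [0.003, -0.0002, 0], "spin": 0, "hand": 0.0}, {"delta_pos": [0.002, -0.0002, 0], "spin": 0, "hand": 0.0}, {"delta_pos": [0.002, -0.0002, 0], "spin": 0, "hand": 0.0}, {"delta_pos": [0.002, -0.0002, 0], "spin": 0, "hand": 0.0}, {"delta_pos": [0, 0, 0], "spin": 0, "hand": 0.0}])

```text
time_s: 18.85
ee_pos: [0.4642, 0.0145, 0.0578]
tcp_rot: [-3.14, 0.101, -0.0]
ft_force: [-0.2, -0.2, 0.1]
gripper_width: -0.0003
finger_force: 0.0
```

Emit:
send_rows(series=[{"delta_pos": [0.001, -0.0001, 0], "spin": 0, "hand": 0.0}, {"delta_pos": [0.001, -0.0001, 0], "spin": 0, "hand": 0.0}, {"delta_pos": [0.001, 0, 0], "spin": 0, "hand": 0.0}, {"delta_pos": [0.001, -0.0001, 0], "spin": 0, "hand": 0.0}, {"delta_pos": [0.001, 0, 0], "spin": 0, "hand": 0.0}, {"delta_pos": [0.001, -0.0001, 0], "spin": 0, "hand": 0.0}, {"delta_pos": [0.001, -0.0001, 0], "spin": 0, "hand": 0.0}, {"delta_pos": [0.001, 0, 0], "spin": 0, "hand": 0.0}, {"delta_pos": [0, 0, 0], "spin": 0, "hand": 0.0}])

```text
time_s: 19.98
ee_pos: [0.4722, 0.014, 0.0578]
tcp_rot: [3.14, -0.101, 0.0]
ft_force: [-0.8, 0.1, -0.9]
gripper_width: -0.0
finger_force: 0.5
```

Emit:
send_rows(series=[{"delta_pos": [0.001, -0.0001, 0], "spin": 0, "hand": 0.0}, {"delta_pos": [0.001, -0.0001, 0], "spin": 0, "hand": 0.0}, {"delta_pos": [0.001, 0, 0], "spin": 0, "hand": 0.0}, {"delta_pos": [0.001, -0.0001, 0], "spin": 0, "hand": 0.0}, {"delta_pos": [0, 0, 0], "spin": 0, "hand": 0.0}, {"delta_pos": [0, 0, 0], "spin": 0, "hand": 0.0}])

```text
time_s: 20.72
ee_pos: [0.4763, 0.0137, 0.0578]
tcp_rot: [-3.14, 0.101, -0.0]
ft_force: [-0.5, 1.4, -0.3]
gripper_width: -0.0001
finger_force: 0.6
```

Run:
```python
from h import *
s=robot.observe(); print(s['ee_pos'],s['ft_force'])
a=robot.snapshot('wrist')[:,:,::-1][0:230,150:360]
b=robot.snapshot('scene')[:,:,::-1][140:270,190:320]
a=cv2.resize(a,(440,482),interpolation=cv2.INTER_CUBIC);b=cv2.resize(b,(350,350),interpolation=cv2.INTER_CUBIC)
b=cv2.copyMakeBorder(b,0,132,0,0,0); cv2.imwrite('pics/x5.png',np.hstack([a,b]))
```

```text
[0.47625516 0.01369009 0.05782167] [-0.54550767  1.371662   -0.29733617]
```

View pics/x5.png

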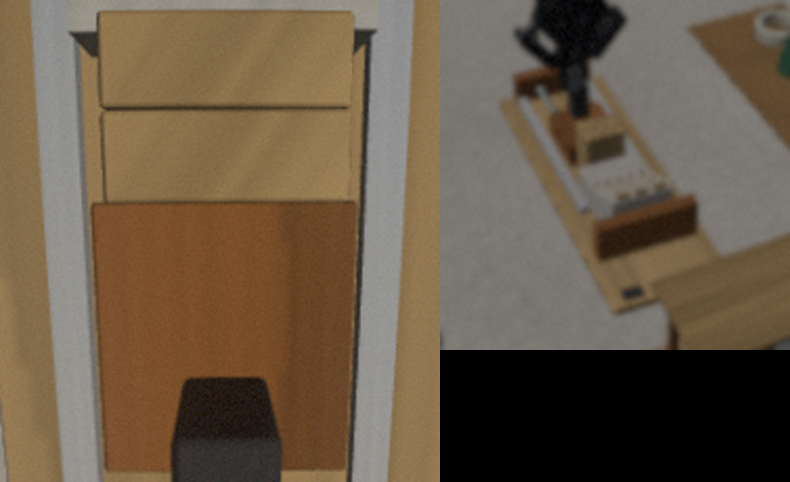

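Both blocks are upright and parallel, and the jaw is touching the second one. Only small gaps remain (seams at rows 106 and 202). I'll press on slowly.

Emit:
send_rows(series=[{"delta_pos": [0.0005, 0, 0], "spin": 0, "hand": 0.0}, {"delta_pos": [0.0005, -0.0001, 0], "spin": 0, "hand": 0.0}, {"delta_pos": [0.0005, 0, 0], "spin": 0, "hand": 0.0}, {"delta_pos": [0.0005, 0, 0], "spin": 0, "hand": 0.0}, {"delta_pos": [0, 0, 0], "spin": 0, "hand": 0.0}])

```text
time_s: 21.45
ee_pos: [0.4782, 0.0136, 0.0578]
tcp_rot: [3.14, -0.101, 0.0]
ft_force: [-1.5, 0.4, 0.8]
gripper_width: 0.0004
finger_force: 0.9
```

Emit:
send_rows(series=[{"delta_pos": [0.0005, 0, 0], "spin": 0, "hand": 0.0}, {"delta_pos": [0.0005, -0.0001, 0], "spin": 0, "hand": 0.0}, {"delta_pos": [0, 0, 0], "spin": 0, "hand": 0.0}])

```text
time_s: 21.82
ee_pos: [0.4792, 0.0135, 0.0578]
tcp_rot: [-3.14, 0.101, -0.0]
ft_force: [-1.7, 1.0, 0.4]
gripper_width: -0.0004
finger_force: 0.9
```

Emit:
send_rows(series=[{"delta_pos": [0.0005, 0, 0], "spin": 0, "hand": 0.0}, {"delta_pos": [0, 0, 0], "spin": 0, "hand": 0.0}])

```text
time_s: 22.08
ee_pos: [0.4797, 0.0136, 0.0578]
tcp_rot: [3.14, -0.101, 0.0]
ft_force: [-1.5, 0.2, -0.5]
gripper_width: -0.0001
finger_force: 1.0
```

Emit:
send_rows(series=[{"delta_pos": [0.0005, 0, 0], "spin": 0, "hand": 0.0}, {"delta_pos": [0, 0, 0], "spin": 0, "hand": 0.0}])

```text
time_s: 22.32
ee_pos: [0.4798, 0.0135, 0.0578]
tcp_rot: [3.14, -0.1, -0.001]
ft_force: [-4.1, 0.5, 1.9]
gripper_width: -0.0001
finger_force: 1.8
```

Emit:
send_rows(series=[{"delta_pos": [0.0005, 0, 0], "spin": 0, "hand": 0.0}, {"delta_pos": [0, 0, 0], "spin": 0, "hand": 0.0}, {"delta_pos": [0, 0, 0], "spin": 0, "hand": 0.0}])

```text
time_s: 22.7
ee_pos: [0.4798, 0.0135, 0.0577]
tcp_rot: [3.14, -0.1, -0.002]
ft_force: [-5.6, 0.9, 4.0]
gripper_width: 0.0004
finger_force: 2.8
```

Emit:
send_rows(series=[{"delta_pos": [0.0005, 0, 0], "spin": 0, "hand": 0.0}, {"delta_pos": [0.0005, 0, 0], "spin": 0, "hand": 0.0}, {"delta_pos": [0, 0, 0], "spin": 0, "hand": 0.0}, {"delta_pos": [0, 0, 0], "spin": 0, "hand": 0.0}])

```text
time_s: 23.2
ee_pos: [0.4798, 0.0135, 0.0576]
tcp_rot: [3.139, -0.1, -0.005]
ft_force: [-8.4, 0.8, 5.8]
gripper_width: 0.0002
finger_force: 4.2
```

Emit:
send_rows(series=[{"delta_pos": [0.0005, 0, 0], "spin": 0, "hand": 0.0}, {"delta_pos": [0.0004, 0, 0], "spin": 0, "hand": 0.0}, {"delta_pos": [0, 0, 0], "spin": 0, "hand": 0.0}, {"delta_pos": [0, 0, 0], "spin": 0, "hand": 0.0}, {"delta_pos": [0, 0, 0], "spin": 0, "hand": 0.0}, {"delta_pos": [0, 0, 0], "spin": 0, "hand": 0.0}])

```text
time_s: 23.95
ee_pos: [0.4798, 0.0135, 0.0574]
tcp_rot: [3.139, -0.1, -0.008]
ft_force: [-11.5, 1.3, 7.7]
gripper_width: -0.0002
finger_force: 5.5
```

Run:
```python
from h import *
s=robot.observe(); print(s['ee_pos'],s['ft_force'])
a=robot.snapshot('wrist')[:,:,::-1][0:230,150:360]
b=robot.snapshot('top')[:,:,::-1][100:280,90:440]
a=cv2.resize(a,(330,361),interpolation=cv2.INTER_CUBIC);b=cv2.resize(b,(460,237),interpolation=cv2.INTER_CUBIC)
b=cv2.copyMakeBorder(b,0,124,0,0,0); cv2.imwrite('pics/x6.png',cv2.convertScaleAbs(np.hstack([a,b]),alpha=1.4))
```

```text
[0.47983584 0.01352371 0.05738666] [-11.52443109   1.25055561   7.69361879]
```

View pics/x6.png

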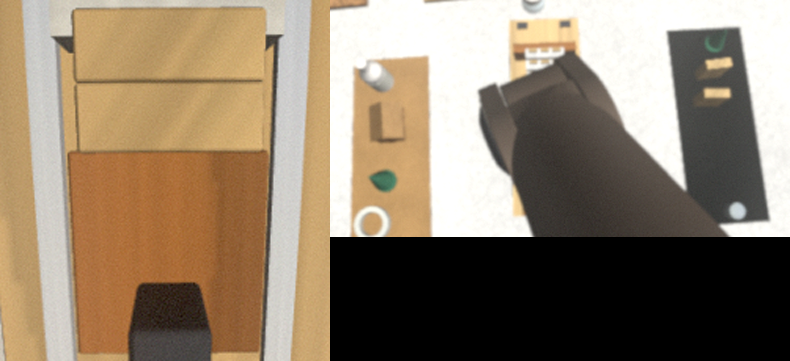

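The stack is tight, with seams at rows 80 and 151. The measured push is 11.5 N, so about 10 N on the stack after the spring. The two spare blocks and the bystanders are undisturbed.

```bash
python3 -c "
from bench import robot
print(robot.hand_in())"
```

```text
the job is handed in; nothing more can be done
None
```

I handed the job in with two blocks standing upright and tight between jaw and model, the jaw still held at about 10 N by its post, and the two spare blocks left on their mat.

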